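# Open the kettle descaler's safety cap

### The arm

A 6-joint arm with a two-finger parallel gripper is mounted at the origin on the work surface. World frame = base frame: x ahead of the robot, y to its left, z up, the work surface at z = 0. Lengths are in mm, angles in rad, forces in N, time in s.
With the tool pointing down it reaches from about 300 to 850 mm from the base axis. Payload 4.2 kg.
Tool frame: the origin (TCP) lies between the finger pads; the fingertips stand 19 mm ahead of it and the grasp point (between the pads) is the TCP (r.tip_extent is the z of the fingertips in the tool frame, in mm); z points along the fingers, x is the direction in which the jaws open and shut, and the axes are right-handed (so a half turn about z gives the same grasp; the last joint's range is limited). The gripper opens to 91 mm and grips with 3 to 60 N. Pads are 32 mm wide; open, the fingers measure 118 mm over their backs; the gripper's body (76 mm by 178 mm) begins 60 mm behind the grasp point.
Start: joints at [1.154, 0.32, 1.565, -0, 1.257, -0.02], TCP at [222.224, 530.34, 207.376] pointing down, gripper open.
Joint ranges: [-3.11, 3.11], [-0.84, 2.01], [0.21, 2.61], [-1.34, 4.49], [0.05, 2.63], [-2.56, 2.56]. Speed limits (rad/s): [2.57, 2.57, 3.14, 3.14, 3.14, 3.14].

### API

Orientations are given as [roll, pitch, yaw] about the fixed x, y, z axes, in that order (R = Rz(yaw) Ry(pitch) Rx(roll)).
In Python, from workcell import r gives the robot as it stands.
- The arm moves only by the tool carry_out, never from a script. Its argument "series" is a list of rows, each a list of 2 entries, a list of its own where there are three numbers: the shift along the tool's x, y, z in mm, then the turn about the tool's z in degrees. A call has 1 to 10 rows; each row is the pose to reach, as a shift and turn from the pose commanded when the call began, along the tool's axes at that moment; what a row does not reach only later rows make up. A row lasts 1/12 s, in which the tool goes at most 41.7 mm and 7.16 degrees, less where a joint would pass 70% of its speed; a pose out of reach is approached as far as the arm can. A call with a gripper value outside its range is refused whole. "gripper" is the opening, from 0 (shut) to 1 (fully open), set as the call begins (left out, the last holds). The fingers move at their own pace and stop on an object; "grip_force" is the grip in N (left out, the last holds). Time passes only in rows, so rows that repeat a pose let the fingers close. It gives the time, the measured TCP pose, the force and the opening at its end, in the units of the state.
- r.sense(): the state, without advancing time (a new reading comes with each control period).
- r.get_image(name): name is "scene" or "top" or "wrist"; returns a dict with "frame" (384x512x3 uint8, blue, green, red), "fx", "fy", "cx", "cy" (pixels), "xyz" and "orientation" of the camera in the world; the wrist camera has in their place "mount" (4x4, takes a point from camera to tool coordinates, whose origin is the TCP and whose axes are the tool frame's). Camera axes: x right, y up, looking along -z (the intrinsics and any distortion apply to the point x, -y, -z); pixel columns grow to the right and rows downward; lengths in mm; the calibration is good to about 2 mm. The wrist camera is an equidistant fisheye: a pixel r from the principal point sees the ray r / f radians off the axis. A picture is of the moment at which its call begins: read the wrist's pose just before it. There is no depth.
- r.hand_in(): hands the job in, once; it reports no verdict.
Trained networks look in the newest picture that a camera, given by its name, has taken for a name from the list of things; names that differ only in an ending like _2 or _b are one class to them, and where a whole thing is asked for, a point or a joint stands for the part that bears it (a point fixed in the world has none). Each returns a list of dicts, best first, with "confidence" (0 to 1); they miss things now and then, are a little off and sometimes report something else, mostly with a low value. They report only what shows in the picture. A call takes as long as a camera call.
- r.look_for(camera, target): "position" ([column, row] in pixels, amid what is visible of it).
The state is a dict: "time": time; "joint_positions": joint angles; "joint_velocities": joint speeds; "effort": joint torques, N m; "tcp_pos": TCP position; "ee_rot": TCP orientation; "wrist_force": force on the tool from outside, world axes, zero at the start; "torque": the same for the moment, N m; "opening": finger opening in mm.
Only numpy, scipy, OpenCV 4.12 (cv2) and the standard library are available. Lean on these libraries where they do the work, as an engineer would, in place of code of your own. Each camera call takes 0.05 s, during which the arm holds its last target. There are 200 camera calls.

### The job

The bottle of kettle descaler has just been set in its steel holder: slide the holder's gate fully home so that the bottle is shut in, then press the bottle's safety cap down, twist it anticlockwise until it is free, and lift it straight off. Finish while still holding the cap in the gripper, level and still, five to ten centimetres above the bottle's mouth, with the gate still shut and the bottle upright in its holder. Leave the mugs, jar, tins and other things on the table alone.

Things in the scene. Friction and masses are not known exactly. Their poses are not given: they have to be found in the camera images.
- holder: Steel bottle holder fixed to the table: 6 mm base plate (86 mm along x; y from +45 to -140 mm) with a square stall, 66 mm inside, open on top; 6 mm walls 50 mm high at +x, -x and +y, the sliding gate at -y. Origin: underside, on the stall's vertical axis. z up from the table; y runs along the gate's slide, from the gate towards the stall.
- gate (a joint): Sliding gate of the holder, m: 0 = fully home at its stop, growing as it is drawn out along the holder's -y, at most 0.075; starts 0.035 to 0.07 out. Stays where left; friction about 6 N, plus 3 to 8 N while it shoves the bottle into place.
- gate_knob (a point): Grip point of the gate's knob, a black upright post 22 mm across that moves with the gate: on its axis, 82 mm above the table, 24 mm below its top. With the gate home it is 115 mm from the stall's axis, towards the holder's -y. The 20 mm wide arm from post to gate is 27 mm high.
- bottle: Pale grey-white descaler bottle, about 0.55 kg, loose on the base plate: square body 64 x 64 mm, 100 mm high, then a shoulder up to 115 mm (17 mm radius), then the neck. Origin: centre of its underside; z up, x and y across its flats. It starts 3 to 12 mm out of place towards the gate, which shoves it home; shut in, it can still turn about 2 degrees.
- bottle_mouth (a point): Centre of the bottle's mouth under the cap, on its axis, 152 mm above its underside (158 mm above the table); axes as the bottle's. The cap is locked here by spring and teeth: pressed 5 to 6.5 mm (5 N rising to 11 N; bottoms at 7 mm) and kept down, it turns anticlockwise seen from above.
- cap_center (a point): Centre (half-way up) of the white ribbed safety cap: round, 48 mm across, 28 mm high, 25 g. Locked: 3 mm below bottle_mouth, x axes parallel; 22 mm of free neck below its rim. Pressed down and turned 53 degrees anticlockwise (42 to 64; hard stop at 67) it is free: let up, the spring raises it some 5 mm and it lifts straight off.

How it is judged:
By the outcome, as a careful person would: the job done as asked, in the order asked, and still so for the second after the job is handed in, while the arm keeps its last pose, push and grip.
It also fails if it takes over 48 s, if anything falls off the work surface, if the arm or the gripper's body presses on something with over 40 N, if the wrist force passes 120 N, or if a joint passes its speed limit or range.

## Working session

There is one attempt and no reset: what is moved stays moved. The work goes in short steps, Python scripts to look and compute and a tool call to move; the robot and the scene stay as the last step left them, time stands still between calls to the robot, and variables do not carry over. Pictures are saved under pics/ and viewed, about 8 in all and at most 12, crops included, and the job is handed in when it is done.

Besides the shell and the picture viewer there is one more tool, called after "Emit:" as name(argument=value, ...) on one line, values as JSON. carry_out: Moves the arm, as the interface text tells. Its arguments: {"type":"object","properties":{"series":{"type":"array"},"gripper":{"type":"number"},"grip_force":{"type":"number"}},"required":["series"]}

```bash
mkdir -p pics; ls; python3 - <<'E'
from workcell import r
import cv2
s=r.sense(); print({k:s[k] for k in('time','tcp_pos','ee_rot','wrist_force','opening')})
for n in('scene','top'):
    d=r.get_image(n); cv2.imwrite(f'pics/{n}0.png',d['frame']); print(n,{k:d[k] for k in d if k!='frame'})
    for t in('holder','gate','gate_knob','bottle','bottle_mouth','cap_center'):
        print(t,[( [round(v) for v in q['position']],round(q['confidence'],2)) for q in r.look_for(n,t)[:3]])
E
```

```text
pics
{'time': 0.0, 'tcp_pos': array([222.00120542, 529.83193081, 206.5069044 ]), 'ee_rot': array([-3.14157773e+00,  1.83411931e-03,  1.17402069e+00]), 'wrist_force': array([ 0.14994273,  0.55311916, -0.32782606]), 'opening': 91.38678598556888}
scene {'fx': 380.14143697210994, 'fy': 380.14143697210994, 'cx': 256.6884479255199, 'cy': 196.83359207234454, 'xyz': array([919.69288543, 234.26019584, 625.6282577 ]), 'orientation': array([ 6.72398054e-01, -1.66490150e-03,  2.13604632e+00])}
holder [([224, 178], 0.89)]
gate [([208, 156], 0.66)]
gate_knob []
bottle [([249, 170], 0.93)]
bottle_mouth [([254, 172], 0.85)]
cap_center [([251, 139], 0.86)]
top {'fx': 485.50585526836016, 'fy': 485.50585526836016, 'cx': 253.80407642804914, 'cy': 183.249744246475, 'xyz': array([441.84985567, -15.2686159 , 790.84381213]), 'orientation': array([ 0.22496711,  0.00625987, -1.58202246])}
holder [([326, 264], 0.89)]
gate [([351, 266], 0.56)]
gate_knob [([350, 266], 0.63), ([270, 266], 0.15)]
bottle [([269, 265], 0.66)]
bottle_mouth [([273, 266], 0.69), ([349, 264], 0.21)]
cap_center [([280, 250], 0.93), ([268, 264], 0.33)]
```

View pics/top0.png

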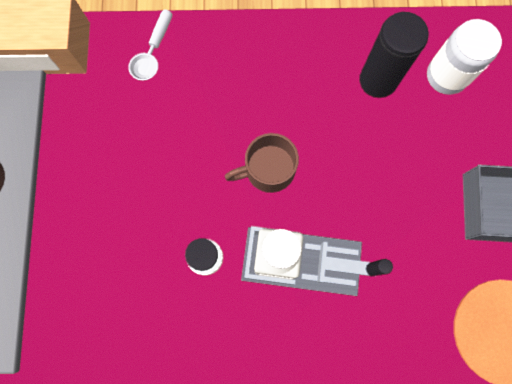

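View pics/scene0.png

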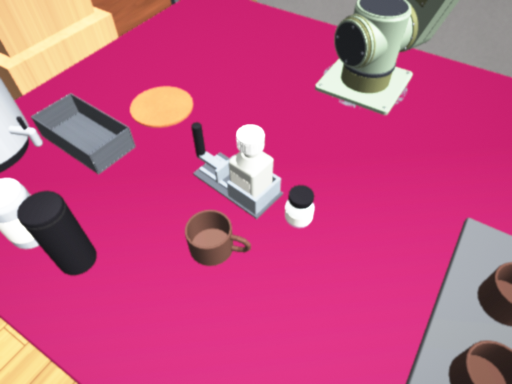

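The top view shows the holder at about (303,262), the cap at (280,250) and the knob's post on the right at (380,267). There is a cup above at (271,163) and a jar on the left at (204,256).

```bash
cat > h.py <<'E'
from workcell import r
import numpy as np, cv2
from scipy.spatial.transform import Rotation as R
def rays(d,px):
    px=np.atleast_2d(px).astype(float)
    v=np.c_[(px[:,0]-d['cx'])/d['fx'],-(px[:,1]-d['cy'])/d['fy'],-np.ones(len(px))]
    return R.from_euler('xyz',d['orientation']).apply(v)
def plane(d,px,z):
    v=rays(d,px); o=np.array(d['xyz']); return o+v*((z-o[2])/v[:,2])[:,None]
def proj(d,P):
    q=R.from_euler('xyz',d['orientation']).inv().apply(np.atleast_2d(P)-d['xyz'])
    return np.c_[d['cx']+d['fx']*q[:,0]/-q[:,2], d['cy']-d['fy']*q[:,1]/-q[:,2]]
def wproj(d,s,P):  # wrist fisheye
    t=R.from_euler('xyz',s['ee_rot']).inv().apply(np.atleast_2d(P)-s['tcp_pos'])
    M=np.linalg.inv(d['mount']); c=t@M[:3,:3].T+M[:3,3]
    v=c*[1,-1,-1]; th=np.arctan2(np.hypot(v[:,0],v[:,1]),v[:,2]); a=np.arctan2(v[:,1],v[:,0])
    return np.c_[d['cx']+d['fx']*th*np.cos(a), d['cy']+d['fy']*th*np.sin(a)]
E
python3 - <<'E'
from h import *
d=r.get_image('top')
c=cv2.resize(d['frame'][215:305,230:405],None,fx=4.5,fy=4.5,interpolation=cv2.INTER_CUBIC); cv2.imwrite('pics/top1.png',c)
print(plane(d,[(249,228),(361,241),(358,294),(243,285)],6).round(0))
print(plane(d,[(385,267)],106).round(0),plane(d,[(283,247)],175).round(0))
E
```

```text
[[ 547.   -4.    6.]
 [ 524. -184.    6.]
 [ 441. -174.    6.]
 [ 457.    7.    6.]]
[[ 477. -194.  106.]] [[500. -49. 175.]]
```

View pics/top1.png

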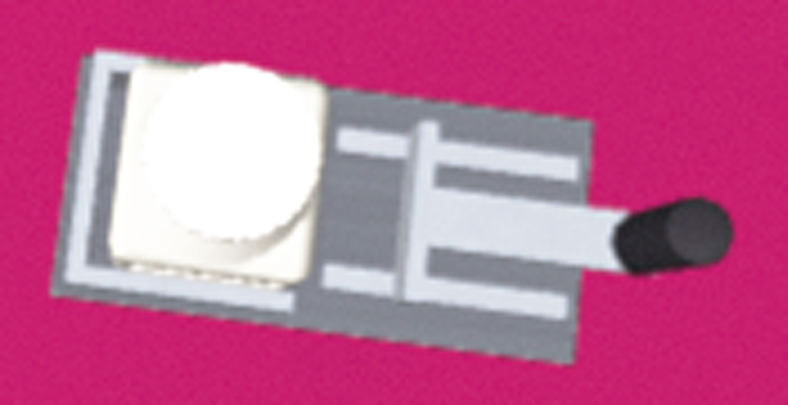

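```bash
python3 - <<'E'
from h import *
from scipy.optimize import least_squares
d=r.get_image('top')
f=lambda u:(np.array(u)+.5)/4.5-.5+[230,215]
H=np.array([[-43,45,6],[43,-140,6],[-43,-140,6],[43,45,6.]]); U=f([(50,296),(593,121),(574,363),(82,57)])
def T(p,P): return R.from_euler('z',p[2]).apply(P)+[p[0],p[1],0]
s=least_squares(lambda p:(proj(d,T(p,H))-U).ravel(),[490,-40,-.09]); p=s.x
print(p.round(3),np.degrees(p[2]),s.fun.round(1))
inv=lambda P:R.from_euler('z',-p[2]).apply(P-[p[0],p[1],0])
for n,u,z in(('knob',(700,231),106),('cap',(233,152),169)):
    w=plane(d,[f(u)],z); print(n,w.round(1),'holder frame',inv(w).round(1))
e=r.get_image('scene')
print('scene corners',proj(e,T(p,H)).round(0), 'cap',proj(e,plane(d,[f((233,152))],155)),'knob top',proj(e,plane(d,[f((700,231))],106)))
c=e['frame'][110:225,170:300]; cv2.imwrite('pics/sc1.png',cv2.resize(c,None,fx=5,fy=5,interpolation=cv2.INTER_CUBIC))
s=r.sense()['ee_rot']; print(np.degrees(s))
E
```

```text
[ 4.99925e+02 -4.02730e+01 -1.37000e-01] -7.858633104839614 [-0.   0.2  0.1 -0.2  0.1  0.3 -0.2 -0.3]
knob [[ 478.4 -194.1  106. ]] holder frame [[  -0.3 -155.3  106. ]]
cap [[498.6 -47.2 169. ]] holder frame [[ -0.4  -7.  169. ]]
scene corners [[282. 192.]
 [192. 173.]
 [219. 152.]
 [256. 218.]] cap [[248.79950763 139.81738133]] knob top [[195.30889587 125.06417448]]
[ 1.79999365e+02 -5.69318348e-03  6.72639785e+01]
```

View pics/sc1.png

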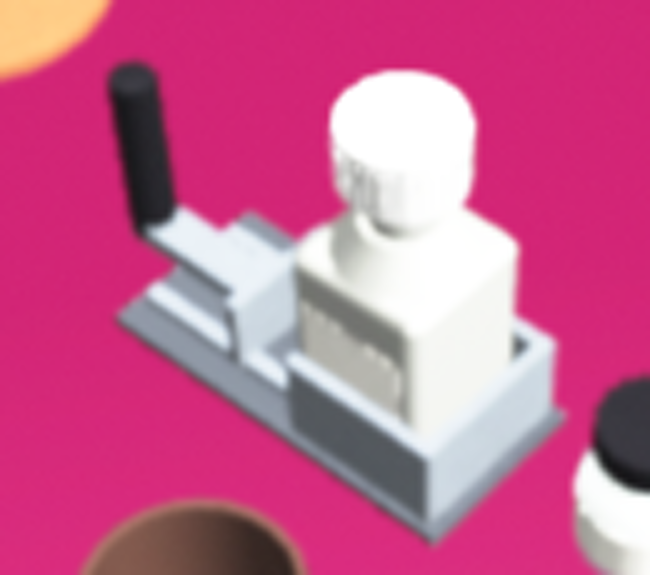

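The scene picture agrees with the fit: holder at (500, -40) with yaw -7.9°, gate about 40 mm out, nothing close to the fingers. Next I work out the approach to the knob.

```bash
cat >> h.py <<'E'
def shift(w,yaw=None):  # tool-frame shift to world point, turn about tool z to world yaw (deg)
    s=r.sense(); y=np.degrees(s['ee_rot'][2])
    print('t',round(s['time'],2),'tcp',s['tcp_pos'].round(1),'rot',np.degrees(s['ee_rot']).round(1),'F',s['wrist_force'].round(1),'T',np.round(s['torque'],2),'open',round(s['opening'],1),'q6',s['joint_positions'][5].round(2))
    print('shift',R.from_euler('xyz',s['ee_rot']).inv().apply(np.array(w)-s['tcp_pos']).round(1),'turn',None if yaw is None else round(-((yaw-y+180)%360-180),1))
P=[499.9,-40.3,-0.137]
def H(x,y,z): return R.from_euler('z',P[2]).apply([x,y,z])+[P[0],P[1],0]
E
python3 -c "
from h import *
shift([478.4,-194.1,230],-7.86)"
```

```text
t 0.85 tcp [222.2 530.3 207.4] rot [180.   -0.   67.3] F [-0.5 -1.5 -0.6] T [-0.01  0.04 -0.03] open 91.2 q6 -0.02
shift [-569.1  516.3  -22.7] turn 75.1
```

Emit:
carry_out(series=[[[-20, 18, -23], 5], [[-50, 45, -23], 10], [[-77, 70, -23], 15], [[-106, 96, -23], 20], [[-134, 122, -23], 25], [[-162, 147, -23], 30], [[-191, 173, -23], 35], [[-219, 199, -23], 40], [[-248, 225, -23], 45], [[-276, 250, -23], 50]])

```text
time: 1.68
tcp_pos: [346.3, 177.4, 230.7]
ee_rot: [-3.142, -0.001, 0.297]
wrist_force: [1.8, -0.9, -0.3]
opening: 90.8
```

```bash
python3 -c "
from h import *
shift([478.4,-194.1,160],-7.86)"
```

```text
t 1.68 tcp [346.3 177.4 230.7] rot [-1.8e+02 -1.0e-01  1.7e+01] F [ 1.8 -0.9 -0.3] T [-0.11 -0.02  0.03] open 90.8 q6 0.15
shift [ 17.3 393.9  70.7] turn 24.9
```

Emit:
carry_out(series=[[[2, 40, 0], 3], [[4, 80, 0], 6], [[5, 120, 0], 9], [[7, 160, 0], 12], [[9, 200, 0], 15], [[11, 240, 0], 18], [[13, 280, 0], 21], [[14, 320, 0], 24], [[16, 360, 0], 25], [[17, 395, 30], 25]])

```text
time: 2.52
tcp_pos: [482.5, -194.2, 207.5]
ee_rot: [3.138, -0.012, -0.137]
wrist_force: [1.2, -0.7, 0.5]
opening: 91.4
```

```bash
python3 - <<'E'
from h import *
s=r.sense(); d=r.get_image('wrist')
shift([478.4,-194.1,82],-7.86)
for n,P3 in(('knobtop',[478.4,-194.1,106]),('knobbase',[478.4,-194.1,27]),('captop',[498.6,-47.2,169])): print(n,wproj(d,s,P3).round(0))
for t in('gate_knob','cap_center'): print(t,r.look_for('wrist',t)[:2])
cv2.imwrite('pics/w1.png',d['frame'])
E
```

```text
t 2.57 tcp [ 480.2 -197.   199.3] rot [179.8  -0.   -7.9] F [ 0.  -2.9 -3. ] T [-0.31  0.05 -0.02] open 90.9 q6 -0.27
shift [ -2.2  -3.1 117.2] turn -0.1
knobtop [[258. 188.]]
knobbase [[258. 172.]]
captop [[257.  13.]]
gate_knob [{'position': [258.2, 145.8], 'confidence': 0.55}]
cap_center [{'position': [256.0, 21.2], 'confidence': 0.9}]
```

View pics/w1.png

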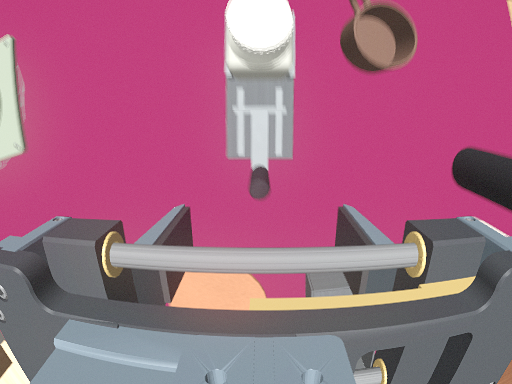

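The wrist view shows the knob top at (260,186), where (258,188) was predicted, so I go down onto it.

Emit:
carry_out(series=[[[-1, -2, 35], 0], [[-1.5, -3, 70], 0], [[-1.5, -3, 100], 0], [[-1.5, -3, 115], 0], [[-1.5, -3, 117], 0], [[-1.5, -3, 117], 0]])

```text
time: 3.17
tcp_pos: [477.3, -185.7, 86.4]
ee_rot: [-3.141, 0.001, -0.134]
wrist_force: [0.7, 0.8, 0.8]
opening: 91.2
```

Emit:
carry_out(series=[[[0, 0, 0], 0], [[0, 0, 0], 0], [[0, 0, 0], 0], [[0, 0, 0], 0], [[0, 0, 0], 0], [[0, 0, 0], 0], [[0, 0, 0], 0], [[0, 0, 0], 0]], gripper=0, grip_force=35)

```text
time: 3.83
tcp_pos: [477.4, -186.6, 86.3]
ee_rot: [-3.142, -0.0, -0.135]
wrist_force: [-0.2, -0.6, -0.3]
opening: 40.7
```

```bash
python3 -c "
from h import *
shift(H(0,-115,82),-7.86)"
```

```text
t 3.83 tcp [ 477.4 -186.6   86.3] rot [-180.    -0.    -7.7] F [-0.2 -0.6 -0.3] T [-0.04  0.13 -0.  ] open 40.7 q6 -0.26
shift [  2.3 -33.    4.3] turn 0.1
```

Emit:
carry_out(series=[[[0, 7, 4], 0], [[0, 7, 4], 0], [[0, 7, 4], 0], [[0, 7, 4], 0], [[0, 7, 4], 0], [[0, 7, 4], 0]], gripper=0)

```text
time: 4.33
tcp_pos: [477.9, -194.4, 81.9]
ee_rot: [3.141, -0.003, -0.135]
wrist_force: [4.5, -2.9, -6.5]
opening: 20.8
```

```bash
python3 -c "
from h import *
shift(H(0,-115,82),-7.86)"
```

```text
t 4.33 tcp [ 477.9 -194.4   81.9] rot [179.9  -0.2  -7.7] F [ 4.5 -2.9 -6.5] T [-0.46 -0.71 -0.  ] open 20.8 q6 -0.27
shift [  0.8 -40.6  -0.1] turn 0.1
```

Emit:
carry_out(series=[[[0, -5, 0], 0], [[0, -11, 0], 0], [[0, -17, 0], 0], [[0, -23, 0], 0], [[0, -29, 0], 0], [[0, -34, 0], 0], [[0, -37, 0], 0], [[0, -39, 0], 0], [[0, -39, 0], 0]])

```text
time: 5.08
tcp_pos: [483.3, -157.2, 81.9]
ee_rot: [3.137, -0.004, -0.133]
wrist_force: [4.2, -7.1, -7.7]
opening: 20.9
```

Emit:
carry_out(series=[[[0, -1.5, 0], 0], [[0, -2, 0], 0], [[0, -2, 0], 0], [[0, -2, 0], 0]])

```text
time: 5.42
tcp_pos: [483.5, -155.7, 81.9]
ee_rot: [3.137, -0.003, -0.133]
wrist_force: [3.4, -10.0, -7.4]
opening: 20.9
```

```bash
python3 -c "
from h import *
shift(H(0,-115,82),-7.86)"
```

```text
t 5.42 tcp [ 483.5 -155.7   81.9] rot [179.7  -0.2  -7.6] F [  3.4 -10.   -7.4] T [-1.68 -0.47 -0.03] open 20.9 q6 -0.2
shift [ 0.5 -1.5 -0.1] turn 0.2
```

Pushing on until the stop shows in the force.

Emit:
carry_out(series=[[[0, -1, 0], 0], [[0, -2, 0], 0], [[0, -3, 0], 0], [[0, -3, 0], 0], [[0, -3, 0], 0]])

```text
time: 5.83
tcp_pos: [483.7, -154.3, 82.0]
ee_rot: [3.134, -0.004, -0.132]
wrist_force: [2.7, -14.7, -7.6]
opening: 20.9
```

```bash
python3 -c "
from h import *
shift(H(0,-115,82),-7.86)"
```

```text
t 5.83 tcp [ 483.7 -154.3   82. ] rot [179.6  -0.2  -7.6] F [  2.7 -14.7  -7.6] T [-2.6  -0.36 -0.03] open 20.9 q6 -0.19
shift [ 0.5 -0.1 -0. ] turn 0.3
```

Emit:
carry_out(series=[[[0, -1.5, 0], 0], [[0, -3, 0], 0], [[0, -4, 0], 0], [[0, -4, 0], 0], [[0, -4, 0], 0]])

```text
time: 6.25
tcp_pos: [483.8, -154.1, 82.0]
ee_rot: [3.127, -0.004, -0.13]
wrist_force: [-1.2, -27.4, -9.6]
opening: 21.2
```

```bash
python3 -c "
from h import *
shift(H(0,-115,82),-7.86)"
```

```text
t 6.25 tcp [ 483.8 -154.1   82. ] rot [179.2  -0.2  -7.4] F [ -1.2 -27.4  -9.6] T [-4.97  0.15 -0.09] open 21.2 q6 -0.18
shift [0.4 0.1 0. ] turn 0.4
```

The stop is reached: 27 N with almost no further travel. I relax, release and rise.

Emit:
carry_out(series=[[[0, 4, 0], 0], [[0, 4, 0], 0]])

```text
time: 6.42
tcp_pos: [483.7, -154.2, 81.9]
ee_rot: [3.135, -0.004, -0.134]
wrist_force: [3.1, -12.5, -7.4]
opening: 21.1
```

Emit:
carry_out(series=[[[0, 0, 0], 0], [[0, 0, 0], 0], [[0, 0, 0], 0], [[0, 0, 0], 0], [[0, 0, -30], 0], [[0, 0, -65], 0], [[0, 0, -100], 0], [[0, 0, -135], 0], [[0, 0, -135], 0], [[0, 0, -135], 0]], gripper=1)

```text
time: 7.25
tcp_pos: [483.4, -149.9, 219.3]
ee_rot: [3.141, -0.005, -0.134]
wrist_force: [0.4, -0.3, -0.2]
opening: 84.7
```

```bash
python3 - <<'E'
from h import *
d=r.get_image('top')
c=cv2.resize(d['frame'][200:320,220:400],None,fx=4,fy=4,interpolation=cv2.INTER_CUBIC); cv2.imwrite('pics/top2.png',c)
s=r.sense(); w=r.get_image('wrist'); cv2.imwrite('pics/w2.png',w['frame'])
shift(H(0,0,200),-7.86)
for n,q in(('capctr',H(0,0,169)),('knobtop',H(0,-115,106))): print(n,wproj(w,s,q).round(0),proj(d,q).round(0))
for t in('cap_center',): print(r.look_for('wrist',t)[:2])
E
```

```text
t 7.35 tcp [ 481.5 -149.4  216.3] rot [-1.8e+02  1.0e-01 -7.7e+00] F [ 0.  -0.5 -0.1] T [-0.07  0.04 -0.03] open 90.3 q6 -0.19
shift [   3.6 -110.6   16.3] turn 0.1
capctr [[267.  63.]] [[276. 247.]]
knobtop [[266. 190.]] [[356. 262.]]
[{'position': [266.5, 66.6], 'confidence': 0.73}]
```

View pics/w2.png

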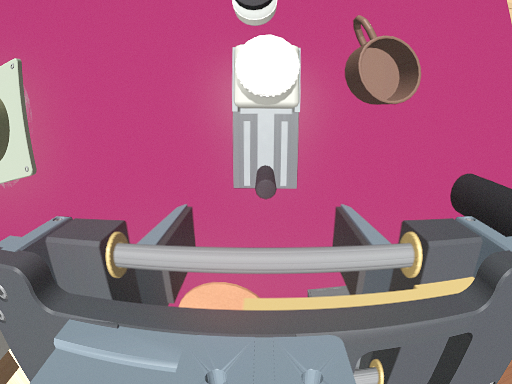

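Emit:
carry_out(series=[[[1, -30, 5], 0], [[2, -65, 10], 0], [[3, -95, 16], 0], [[3.6, -109, 16], 0], [[3.6, -109, 16], 0], [[3.6, -109, 16], 0], [[3.6, -109, 16], 0]])

```text
time: 7.98
tcp_pos: [500.1, -42.9, 200.3]
ee_rot: [3.141, 0.002, -0.135]
wrist_force: [-0.5, -1.1, -0.4]
opening: 91.3
```

```bash
python3 - <<'E'
from h import *
s=r.sense(); w=r.get_image('wrist'); cv2.imwrite('pics/w3.png',w['frame'])
shift(H(0,-1,155),-7.86)
for n,q in(('capctr',H(0,-1,169)),('edge-y',H(0,-25,169)),('-x',H(-24,-1,169)),('+x',H(24,-1,169))): print(n,wproj(w,s,q).round(0))
E
```

```text
t 8.03 tcp [500.2 -43.2 200.6] rot [ 1.8e+02  1.0e-01 -7.8e+00] F [-0.9 -0.7  0.8] T [-0.09  0.08  0.  ] open 91.3 q6 0.03
shift [-0.7 -1.8 45.6] turn 0.1
capctr [[263. 210.]]
edge-y [[263. 240.]]
-x [[231. 210.]]
+x [[295. 210.]]
```

View pics/w3.png

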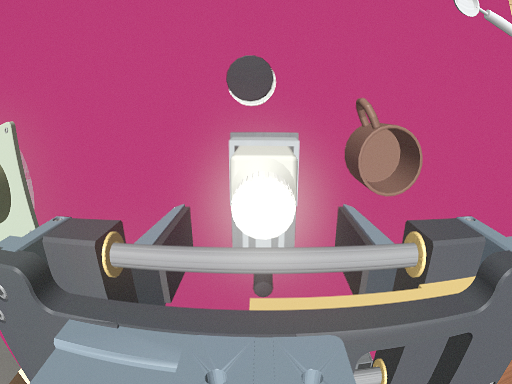

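The cap appears at (263,208), spanning columns 231 to 295, as predicted. I go down and grip it.

Emit:
carry_out(series=[[[-0.5, -2, 20], 0], [[-0.5, -2, 38], 0], [[-0.5, -2, 45], 0], [[-0.5, -2, 45], 0], [[-0.5, -2, 45], 0]])

```text
time: 8.45
tcp_pos: [500.5, -41.0, 156.4]
ee_rot: [3.142, 0.0, -0.136]
wrist_force: [-0.2, 0.7, -0.1]
opening: 91.4
```

Emit:
carry_out(series=[[[0, 0, 0], 0], [[0, 0, 0], 0], [[0, 0, 0], 0], [[0, 0, 0], 0], [[0, 0, 0], 0], [[0, 0, 0], 0], [[0, 0, 0], 0], [[0, 0, 0], 0], [[0, 0, 0], 0]], gripper=0, grip_force=45)

```text
time: 9.2
tcp_pos: [500.2, -40.3, 156.3]
ee_rot: [-3.141, 0.0, -0.135]
wrist_force: [-0.8, -0.7, 1.4]
opening: 46.6
```

```bash
python3 -c "
from h import *
shift(H(0,-1,149),-7.86)"
```

```text
t 9.2 tcp [500.2 -40.3 156.3] rot [-180.     0.    -7.7] F [-0.8 -0.7  1.4] T [-0.06  0.24  0.02] open 46.6 q6 0.03
shift [-0.3  1.   7.3] turn 0.1
```

Emit:
carry_out(series=[[[0, 0, 2], 0], [[0, 0, 4], 0], [[0, 0, 6], 0], [[0, 0, 7], 0], [[0, 0, 7], 0], [[0, 0, 7], 0]])

```text
time: 9.7
tcp_pos: [500.7, -40.4, 150.6]
ee_rot: [-3.141, -0.001, -0.135]
wrist_force: [-2.3, 0.6, 10.5]
opening: 46.6
```

Emit:
carry_out(series=[[[0, 0, 0.7], 0], [[0, 0, 0.7], -3], [[0, 0, 0.7], -6], [[0, 0, 0.7], -10], [[0, 0, 0.7], -14], [[0, 0, 0.7], -18], [[0, 0, 0.7], -22], [[0, 0, 0.7], -25], [[0, 0, 0.7], -25]])

```text
time: 10.45
tcp_pos: [501.1, -40.4, 150.2]
ee_rot: [3.141, -0.002, 0.303]
wrist_force: [-3.5, 0.3, 10.8]
opening: 46.4
```

```bash
python3 -c "
from h import *
shift(H(0,0,149),47)"
```

```text
t 10.45 tcp [501.1 -40.4 150.2] rot [ 1.80e+02 -1.00e-01  1.74e+01] F [-3.5  0.3 10.8] T [-0.04  0.58 -0.  ] open 46.4 q6 -0.41
shift [-1.1 -0.5  1.2] turn -29.6
```

Emit:
carry_out(series=[[[0, 0, 0], -4], [[0, 0, 0], -9], [[0, 0, 0], -14], [[0, 0, 0], -19], [[0, 0, 0], -24], [[0, 0, 0], -28], [[0, 0, 0], -30], [[0, 0, 0], -30]])

```text
time: 11.12
tcp_pos: [500.8, -40.5, 150.1]
ee_rot: [3.14, -0.001, 0.826]
wrist_force: [-3.6, 0.7, 10.4]
opening: 45.9
```

```bash
python3 -c "
from h import *
shift(H(0,0,149),47)
r.get_image('wrist'); shift(H(0,0,149),47)"
```

```text
t 11.12 tcp [500.8 -40.5 150.1] rot [ 1.799e+02 -1.000e-01  4.730e+01] F [-3.6  0.7 10.4] T [ 0.02  0.64 -0.03] open 45.9 q6 -0.93
shift [-0.4 -0.8  1.1] turn 0.3
t 11.17 tcp [500.8 -40.5 150.1] rot [ 1.799e+02 -1.000e-01  4.730e+01] F [-3.   0.4 11. ] T [-0.09  0.6   0.04] open 46.2 q6 -0.93
shift [-0.4 -0.8  1.1] turn 0.3
```

Emit:
carry_out(series=[[[0, 0, -2], 0], [[0, 0, -4], 0], [[0, 0, -6], 0], [[0, 0, -8], 0], [[0, 0, -10], 0], [[0, 0, -10], 0]])

```text
time: 11.67
tcp_pos: [500.5, -40.4, 158.9]
ee_rot: [3.141, -0.0, 0.825]
wrist_force: [-1.9, -0.2, 3.8]
opening: 46.8
```

Still pushed up by 3.8 N while 2.6 mm above the locked height, so the cap is free. I lift slowly.

Emit:
carry_out(series=[[[0, 0, -2], 0], [[0, 0, -4], 0], [[0, 0, -6], 0], [[0, 0, -8], 0], [[0, 0, -8], 0]])

```text
time: 12.08
tcp_pos: [500.5, -40.4, 166.6]
ee_rot: [-3.142, -0.0, 0.825]
wrist_force: [-0.4, 0.2, 0.0]
opening: 46.5
```

Emit:
carry_out(series=[[[0, 0, -8], 0], [[0, 0, -18], 0], [[0, 0, -30], 0], [[0, 0, -42], 0], [[0, 0, -54], 0], [[0, 0, -64], 0], [[0, 0, -70], 0], [[0, 0, -73], 0], [[0, 0, -73], 0], [[0, 0, -73], 0]])

```text
time: 12.92
tcp_pos: [500.2, -40.4, 239.2]
ee_rot: [-3.141, 0.0, 0.825]
wrist_force: [0.5, 0.3, -1.3]
opening: 46.5
```

```bash
python3 - <<'E'
from h import *
d=r.get_image('scene'); t=r.get_image('top')
a=cv2.resize(d['frame'][80:230,150:320],(600,529),interpolation=cv2.INTER_CUBIC); cv2.imwrite('pics/end.png',a)
shift(H(0,0,240))
print('mouth px',proj(d,H(0,0,158)),'bottle base ok; knob top home',proj(d,H(0,-115,106)))
E
```

```text
t 13.02 tcp [500.  -40.4 238.9] rot [-179.9    0.    47.3] F [ 0.3 -0.3 -0.4] T [-0.03 -0.    0.  ] open 46.4 q6 -0.93
shift [-0.  -0.1 -1.1] turn None
mouth px [[252.32794887 140.15539193]] bottle base ok; knob top home [[209.15943512 133.76116063]]
```

View pics/end.png

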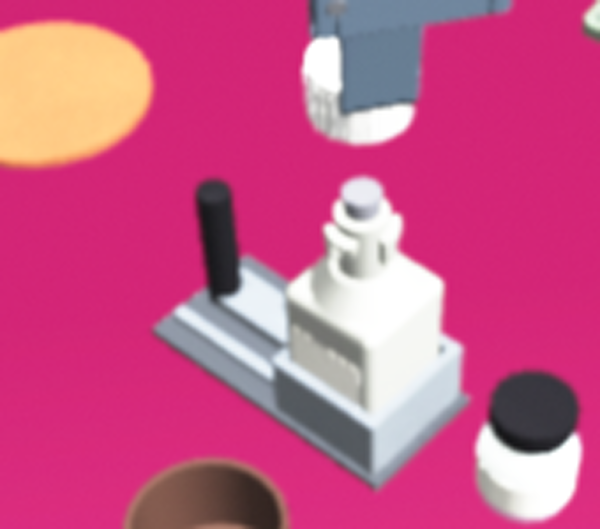

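The picture shows the cap in the gripper, level, at (358,90). The bottle is upright in the stall with its mouth bare at (362,190). The knob top is at (213,188), which is full-frame (210,133) and matches the home position.

```bash
python3 -c "
from h import *
print(r.hand_in())"
```

```text
the job is handed in; nothing more can be done
None
```

I slid the gate home and pressed and unscrewed the cap. The job was handed in at about 13 s, with the cap still held above the bottle.

- **Gate:** I gripped the knob and pushed about 40 mm until it met the stop, at 27 N with no further travel. In the last picture the knob top was within about 1 pixel of its home position.
- **Cap:** I gripped it at 45 N, pressed it about 6 mm (around 10.5 N) and turned it 55° anticlockwise. When I let it up, the spring was still pushing 2.6 mm above the locked height. By 166 mm the lifting force was zero, so the cap came off without pulling the bottle.
- **Final state:** The cap is level and still, with its centre about 80 mm and its rim about 66 mm above the mouth. The bottle is upright in the shut holder. I touched none of the other things on the table.

No check failed or disagreed. My first descent on the knob was 7 mm off because I read the pose while the arm was still settling, and I corrected it before the fingers reached the post.

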